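# Torque down the tall powder die with its click wrench

### The arm

A 6-joint arm with a two-finger parallel gripper is mounted at the origin on a cart in front of the work surface, level with it; the furniture and walls round the work are solid. World frame = base frame: x ahead of the robot, y to its left, z up, the work surface at z = 0. Lengths are in m, angles in degrees, forces in N, time in s.
With the tool pointing down it reaches from about 0.325 to 0.85 m from the base axis. Payload 15.5 kg.
Tool frame: the origin (TCP) lies at the very end of the fingers, on their centre line; the grasp point (between the pads) lies behind it (robot.tcp_to_grasp is the z of the grasp point in the tool frame, in m); z points along the fingers, y is the line along which they close (so a half turn about z gives the same grasp; the last joint's range is limited). The gripper opens to 91 mm and grips with 3 to 60 N. Pads are 32 mm wide; open, the fingers measure 118 mm over their backs; the gripper's body (76 mm by 178 mm) begins 60 mm behind the grasp point.
Start: joints at [-69.013, 28.281, 77.091, -0, 74.628, -5.472], TCP at [0.278, -0.56, 0.18] pointing down, gripper open.
Joint ranges: [-166.48, 166.48], [-47.26, 123.95], [12.59, 153.08], [-70.14, 250.14], [6.76, 159.57], [-176.63, 176.63]. Speed limits (degrees/s): [108.29, 108.29, 147.25, 172.46, 172.46, 172.46].

### API

Orientations are given as a 3x3 rotation matrix whose columns are the frame's x, y, z axes.
In Python, from station import robot gives the robot as it stands.
- The arm moves only by the tool move_arm, never from a script. Its argument "targets" is a list that holds one entry, the list of rows, each a list of 4 numbers: the shift along the tool's x, y, z scaled (see below), then the turn about the tool's z scaled (see below). In form: [[[tx, ty, tz, twist], ...]]. A call has 1 to 10 rows; each row is the pose to reach, as a shift and turn from the pose commanded when the call began, along the tool's axes at that moment; what a row does not reach only later rows make up. The controller multiplies each number of a shift by 20 cm and each number of a turn by pi/4 rad. A row lasts 1/8 s, in which the tool goes at most 62.5 mm and 10.7 degrees, less where a joint would pass 70% of its speed; a pose out of reach is approached as far as the arm can. A call with a number of a shift or a turn outside -1 to 1 is refused whole. A call with a gripper value outside its range is refused whole. "fingers" is the closure, from 0 (fully open) to 1 (shut), set as the call begins (left out, the last holds). The fingers move at their own pace and stop on an object; "force" is the grip in N (left out, the last holds). Time passes only in rows, so rows that repeat a pose let the fingers close. It gives the time, the measured TCP pose, the force, the opening and the grip force at its end, in the units of the state.
- robot.observe(): the state, without advancing time (a new reading comes with each control period).
- robot.snapshot(name): name is "scene" or "top" or "wrist"; returns a dict with "frame" (384x512x3 uint8, blue, green, red), "intrinsics" (3x3 intrinsics, pixels), "rvec" (rotation vector, rad) and "tvec" (3), from world to camera coordinates, as OpenCV has them. Camera axes: x right, y down, z forward; pixel columns grow to the right and rows downward; lengths in m; the calibration is good to about 2 mm. A picture is of the moment at which its call begins. There is no depth.
- robot.close_job(): hands the job in; it is judged then, once.
Trained networks look in a picture, given as the dict that the camera call returned (one of the last four; its "shot" number tells which), for a name from the list of things; names that differ only in an ending like _2 or _b are one class to them, and where a whole thing is asked for, a point or a joint stands for the part that bears it (a point fixed in the world has none). Each returns a list of dicts, best first, with "p" (0 to 1); they miss things now and then, are a little off and sometimes report something else, mostly with a low value. They report only what shows in the picture. A call takes as long as a camera call.
- robot.silhouettes(picture, name): "region" (384x512 bool, what is visible of it) and "point" ([column, row] in pixels, amid what is visible of it).
- robot.spot_point(picture, name): "point" ([column, row] in pixels: a listed point, or the origin of a listed thing).
The state is a dict: "clock": time; "joint_positions": joint angles; "qd": joint speeds; "effort": joint torques, N m; "tool_pos": TCP position; "orientation": TCP orientation; "wrist_force": force on the tool from outside, world axes, zero at the start; "ft_torque": the same for the moment, N m; "grip_width": finger opening in m; "grip_force": force on a finger pad.
Only numpy, scipy, OpenCV 4.12 (cv2) and the standard library are available. Lean on these libraries where they do the work, as an engineer would, in place of code of your own. Each camera call takes 0.05 s, during which the arm holds its last target. There are 200 camera calls.

### The job

Two steel powder dies, a tall one and a low one, each have a click wrench sitting on their clamp nut. Tighten the tall die: swing its wrench handle clockwise (seen from above) until the nut seats and the handle breaks over at its pivot with a click, stop at once instead of driving the bent handle on to the end of its play, then let go and move clear so that it springs back straight. Leave the low die's wrench alone.

Things in the scene. Friction and masses are not known exactly. Their poses are not given: they have to be found in the camera images.
- tall_grip (a point): Point on the centre line of the black round grip (25 mm thick, 52 mm of it inward and 44 mm outward of here) of the wrench on the TALL die (fixed steel cylinder, foot 90 mm across). 115 mm above the table. x points out along the handle, z up; while straight, the nut's vertical axis is 150 mm behind (-x). It swings only level; tightening moves it toward its own -y. Push from the side or pinch.
- tall_nut (a joint): Turn of the tall die's clamp nut with the wrench head, rad; grows clockwise seen from above (tightening). Starts between 0 and 0.35, runs with about 3 N of push at the grip point, stops hard (seated) at 0.70, stays where it is left. The wrench is already on the nut and stays on it.
- tall_click (a joint): Bend of the tall die's wrench at its pivot, 32 mm from the nut axis, rad: 0 straight, grows as the handle bends on clockwise, hard stop at 0.45 (end of its play). Stays 0 until the nut is seated and the push at the grip point reaches 10 N, then gives way; the push falls steadily to about half at 0.3 and under 3 N at 0.45. Let go, it springs back to 0.
- low_grip (a point): The same point on the identical wrench of the LOW die, 65 mm above the table; to be left alone. The two dies stand left and right of each other, 0.35 to 0.6 m apart, either on either side; both handles point roughly back at the robot.

How it is judged:
By the outcome, as a careful person would: the job done as asked, in the order asked, and still so for the second after the job is handed in, with the robot touching nothing.
It also fails if it takes over 35 s, if anything falls off the work surface, if the arm or the gripper's body presses on something with over 40 N, if the wrist force passes 120 N, or if a joint passes its speed limit or range.

## Working session

There is one attempt and no reset: what is moved stays moved. The work goes in short steps, Python scripts to look and compute and a tool call to move; the robot and the scene stay as the last step left them, time stands still between calls to the robot, and variables do not carry over. Pictures are saved under pics/ and viewed, at most 10 in all, crops included, and the job is handed in when it is done.

Besides the shell and the picture viewer there is one more tool, called after "Request:" as a command line: name --argument value ..., lists and objects as JSON in quotes. move_arm: Moves the arm, as the interface text tells. Its arguments: {"type":"object","properties":{"targets":{"type":"array"},"fingers":{"type":"number"},"force":{"type":"number"}},"required":["targets"]}

```bash
mkdir -p pics
cat > h.py <<'E'
import numpy as np, cv2
from station import robot
def P(s):
    R=cv2.Rodrigues(np.array(s["rvec"],float))[0]; return R,np.array(s["tvec"],float).ravel(),np.array(s["intrinsics"],float)
def ray(s,p):
    R,t,K=P(s); d=R.T@np.linalg.inv(K)@np.array([p[0],p[1],1.]); return -R.T@t,d/np.linalg.norm(d)
def atz(s,p,z):
    o,d=ray(s,p); return o+d*(z-o[2])/d[2]
def tri(obs):
    A=np.zeros((3,3));b=np.zeros(3)
    for s,p in obs:
        o,d=ray(s,p);M=np.eye(3)-np.outer(d,d);A+=M;b+=M@o
    return np.linalg.solve(A,b)
E
python3 - <<'E'
from h import *
o=robot.observe(); print({k:np.round(v,3).tolist() for k,v in o.items()}, robot.tcp_to_grasp)
S={n:robot.snapshot(n) for n in("scene","top")}
pts={}
for n,s in S.items():
    for g in("tall_grip","low_grip"):
        r=robot.spot_point(s,g); print(n,g,[(np.round(x["point"],1).tolist(),round(x["p"],2)) for x in r])
        if r: pts[n,g]=r[0]["point"]
        for x in r[:2]: print(atz(s,x["point"],.115),atz(s,x["point"],.065))
for g in("tall_grip","low_grip"):
    try: print(g,tri([(S[n],pts[n,g]) for n in S]))
    except KeyError: pass
cv2.imwrite("pics/a.png",np.vstack([S["scene"]["frame"],S["top"]["frame"]])[:, :][::1] if 0 else cv2.resize(np.hstack([S["scene"]["frame"],S["top"]["frame"]]),(800,300)))
cv2.imwrite("pics/top.png",S["top"]["frame"])
E
```

```text
{'clock': 0.0, 'joint_positions': [-69.01, 28.312, 77.129, -0.001, 74.626, -5.471], 'qd': [-0.066, 0.04, -0.016, -0.02, 0.046, 0.105], 'effort': [-0.003, -87.883, -38.186, 0.071, 0.053, -0.0], 'tool_pos': [0.278, -0.559, 0.179], 'orientation': [[0.895, 0.446, -0.0], [0.446, -0.895, 0.001], [0.0, -0.001, -1.0]], 'wrist_force': [-0.444, 0.069, -0.317], 'ft_torque': [-0.052, -0.023, 0.002], 'grip_force': 0.0, 'grip_width': 0.091} -0.0188
scene tall_grip [([332.3, 223.5], 0.6)]
[0.45017997 0.14676593 0.115     ] [0.42535961 0.13450213 0.065     ]
scene low_grip [([207.5, 145.1], 0.82)]
[ 0.51646293 -0.22772085  0.115     ] [ 0.49527773 -0.26052265  0.065     ]
top tall_grip [([179.6, 213.6], 0.63)]
[0.45335863 0.14844066 0.115     ] [0.45399445 0.15624342 0.065     ]
top low_grip [([344.1, 203.5], 0.92)]
[ 0.48412016 -0.26695755  0.115     ] [ 0.48604528 -0.27656528  0.065     ]
tall_grip [0.45309074 0.14785272 0.12042513]
low_grip [ 0.48541215 -0.27999762  0.03820028]
```

View pics/a.png

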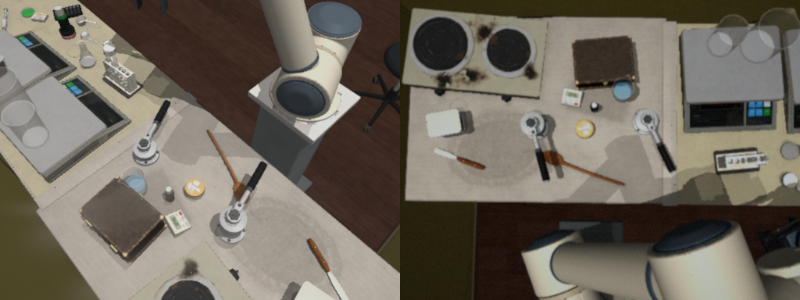

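View pics/top.png

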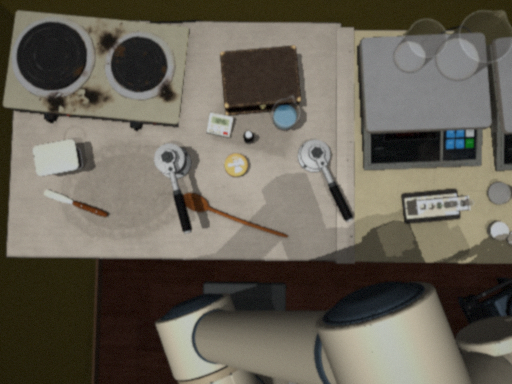

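Tall die is the left one (grip around top pixel 182,213, nut 172,157), and the low die is on the right (grip 344,203). The two views agree on the tall grip's height of about 0.12 m. Tightening swings the grip toward world +y.

Run:
```python
from h import *
s=robot.snapshot("top"); o=robot.observe()
for g in("tall_grip","tall_nut"):
    for r in robot.silhouettes(s,g)[:1]:
        ys,xs=np.nonzero(r["region"]); print(g,r["p"],r["point"],xs.min(),xs.max(),ys.min(),ys.max())
        pts=np.c_[xs,ys].astype(np.float32); print(cv2.fitLine(pts,cv2.DIST_L2,0,.01,.01).ravel())
for p in [(172,157),(171,156),(184,224),(179.6,213.6)]: print(p,atz(s,p,.115))
R=np.array(o["orientation"]); 
t=np.array([.45,.085,.18]); print("shift tool",R.T@(t-o["tool_pos"]))
im=cv2.resize(s["frame"][130:250,120:240],None,fx=5,fy=5,interpolation=2); cv2.imwrite("pics/b.png",im)
```

```text
tall_grip 0.73 [179.1, 204.2] 169 191 172 234
[  0.25241238   0.9676198  180.48415    205.35893   ]
tall_nut 0.52 [339.0, 199.3] 322 352 168 221
[  0.436663    0.8996251 338.0937    197.25621  ]
(172, 157) [0.59709649 0.1712643  0.115     ]
(171, 156) [0.59963149 0.17387842 0.115     ]
(184, 224) [0.42731798 0.13671387 0.115     ]
(179.6, 213.6) [0.45335863 0.14844066 0.115     ]
shift tool [ 4.40740595e-01 -5.00489664e-01  3.27621190e-05]
```

View pics/b.png

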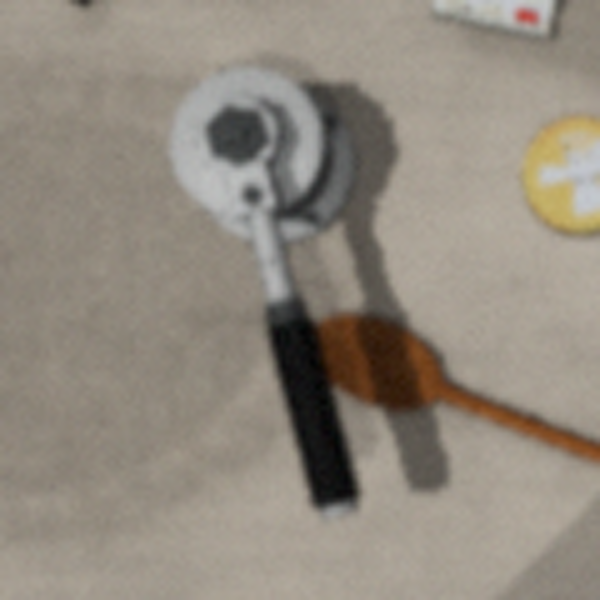

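Request:
move_arm --targets '[[[0.77,-0.83,0,0],[0.77,-0.83,0,0],[0.77,-0.83,0,0],[0.77,-0.83,0,0],[0.77,-0.83,0,0]]]' --fingers 1 --force 20

```text
clock: 1.08
tool_pos: [0.3428, -0.3399, 0.1803]
orientation: [[0.894, 0.448, -0.0], [0.448, -0.894, 0.0], [0.0, -0.0, -1.0]]
wrist_force: [0.7, -0.2, 0.2]
grip_width: 0.044
grip_force: 0.0
```

Request:
move_arm --targets '[[[0.77,-0.83,0,0],[0.77,-0.83,0,0],[0.77,-0.83,0,0],[0.77,-0.83,0,0],[0.77,-0.83,0,0]]]'

```text
clock: 1.7
tool_pos: [0.407, -0.1238, 0.1802]
orientation: [[0.894, 0.448, 0.0], [0.448, -0.894, -0.0], [0.0, 0.0, -1.0]]
wrist_force: [-0.0, -0.8, 0.4]
grip_width: 0.0005
grip_force: 0.0
```

Request:
move_arm --targets '[[[0.77,-0.83,0,0.24],[0.77,-0.83,0,0.24],[0.77,-0.83,0,0.24],[0.77,-0.83,0,0.24],[0.77,-0.83,0,0.24],[0.77,-0.83,0,0.24]]]'

```text
clock: 2.45
tool_pos: [0.4705, 0.091, 0.1798]
orientation: [[0.963, 0.27, -0.0], [0.27, -0.963, -0.0], [-0.0, 0.0, -1.0]]
wrist_force: [-0.1, 0.3, -0.1]
grip_width: 0.0005
grip_force: 0.0
```

Run:
```python
from h import *
a=robot.snapshot("top");w=robot.snapshot("wrist");b=robot.snapshot("scene"); o=robot.observe()
print(o["clock"],o["tool_pos"],o["orientation"],o["wrist_force"],o["grip_width"])
pt={}
for n,s in(("top",a),("wrist",w),("scene",b)):
    r=robot.spot_point(s,"tall_grip"); print(n,[(np.round(x["point"],1).tolist(),round(x["p"],2),atz(s,x["point"],.115).round(3)) for x in r])
cv2.imwrite("pics/c.png",w["frame"])
```

```text
2.6 [0.4702152  0.09065749 0.18004002] [[ 9.63435512e-01  2.67940295e-01 -1.09610956e-04]
 [ 2.67940270e-01 -9.63435505e-01 -1.98689271e-04]
 [-1.58839949e-04  1.62055111e-04 -9.99999974e-01]] [0.33889713 0.46626208 0.18766555] 0.0004672152854054117
top []
wrist [([203.8, 190.2], 0.89, array([0.453, 0.142, 0.115]))]
scene [([330.6, 222.9], 0.97, array([0.452, 0.143, 0.115]))]
```

View pics/c.png

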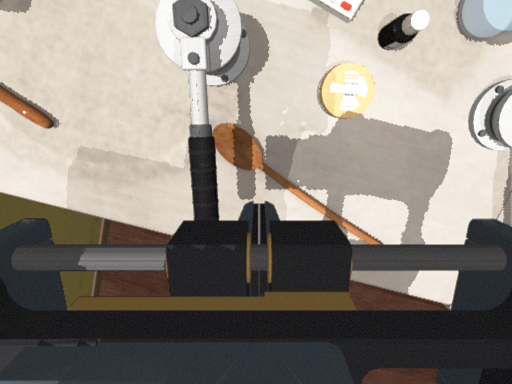

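The grip is at about (0.453, 0.142), and the closed fingers are about 28 mm clear on its right side. Next I descend and approach.

Request:
move_arm --targets '[[[0,0,0.2,0],[0,0,0.4,0],[0,0,0.45,0],[0,0,0.45,0]]]'

```text
clock: 3.25
tool_pos: [0.4703, 0.092, 0.0903]
orientation: [[0.963, 0.27, -0.0], [0.27, -0.963, -0.0], [-0.0, -0.0, -1.0]]
wrist_force: [0.1, 0.1, 0.2]
grip_width: -0.0001
grip_force: 0.0
```

Request:
move_arm --targets '[[[0.015,-0.04,0,0],[0.015,-0.08,0,0],[0.015,-0.11,0,0],[0.015,-0.13,0,0],[0.015,-0.13,0,0]]]'

```text
clock: 3.88
tool_pos: [0.466, 0.1183, 0.0901]
orientation: [[0.963, 0.27, 0.0], [0.27, -0.963, -0.0], [0.0, 0.0, -1.0]]
wrist_force: [-0.0, 0.5, -0.6]
grip_width: 0.0005
grip_force: 0.0
```

Request:
move_arm --targets '[[[-0.003,-0.022,0,0.038],[-0.006,-0.045,0,0.076],[-0.008,-0.068,0,0.115],[-0.01,-0.091,0,0.153]]]'

```text
clock: 4.38
tool_pos: [0.4593, 0.1347, 0.0901]
orientation: [[0.988, 0.152, 0.0], [0.152, -0.988, -0.0], [0.0, 0.0, -1.0]]
wrist_force: [0.6, -3.5, 1.2]
grip_width: 0.0007
grip_force: 1.4
```

Request:
move_arm --targets '[[[-0.003,-0.022,0,0.038],[-0.006,-0.045,0,0.076],[-0.008,-0.068,0,0.115],[-0.01,-0.091,0,0.153],[-0.011,-0.114,0,0.191]]]'

```text
clock: 5.0
tool_pos: [0.4534, 0.1568, 0.09]
orientation: [[1.0, 0.002, -0.0], [0.002, -1.0, -0.001], [-0.0, 0.001, -1.0]]
wrist_force: [-1.6, -2.3, 1.5]
grip_width: 0.0006
grip_force: 1.5
```

Run:
```python
from h import *
w=robot.snapshot("wrist"); o=robot.observe(); print(o["wrist_force"])
cv2.imwrite("pics/d.png",w["frame"])
```

```text
[-2.54885963 -1.03771977  1.39371812]
```

View pics/d.png

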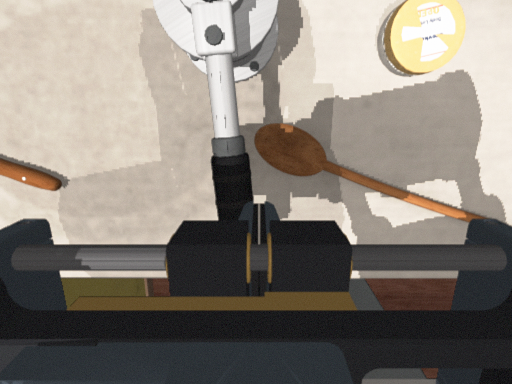

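The finger rests on the outer right side of the grip. The handle is still straight and running, lagging the tool yaw by a few degrees. From here I use small steps and watch the force.

Request:
move_arm --targets '[[[-0.002,-0.022,0,0.03],[-0.004,-0.045,0,0.06]]]'

```text
clock: 5.3
tool_pos: [0.4525, 0.1662, 0.09]
orientation: [[0.999, -0.045, -0.001], [-0.045, -0.999, -0.0], [-0.001, 0.0, -1.0]]
wrist_force: [-2.5, -3.3, 1.9]
grip_width: 0.0004
grip_force: 1.7
```

Request:
move_arm --targets '[[[-0.002,-0.022,0,0.03],[-0.004,-0.045,0,0.06]]]'

```text
clock: 5.55
tool_pos: [0.4522, 0.1755, 0.09]
orientation: [[0.996, -0.092, -0.0], [-0.092, -0.996, -0.0], [-0.0, 0.0, -1.0]]
wrist_force: [-2.5, -2.7, 2.4]
grip_width: 0.001
grip_force: 1.8
```

Request:
move_arm --targets '[[[-0.002,-0.022,0,0.03]]]'

```text
clock: 5.68
tool_pos: [0.4522, 0.1799, 0.09]
orientation: [[0.993, -0.116, -0.0], [-0.116, -0.993, -0.0], [-0.0, 0.0, -1.0]]
wrist_force: [-2.0, -2.8, 2.3]
grip_width: -0.0
grip_force: 1.8
```

Request:
move_arm --targets '[[[-0.002,-0.022,0,0.03]]]'

```text
clock: 5.8
tool_pos: [0.4524, 0.1844, 0.09]
orientation: [[0.99, -0.139, -0.0], [-0.139, -0.99, 0.0], [-0.0, 0.0, -1.0]]
wrist_force: [-2.7, -3.3, 2.9]
grip_width: 0.0006
grip_force: 1.9
```

Request:
move_arm --targets '[[[-0.002,-0.022,0,0.03]]]'

```text
clock: 5.92
tool_pos: [0.4526, 0.1888, 0.09]
orientation: [[0.987, -0.163, -0.0], [-0.163, -0.987, 0.0], [-0.0, -0.0, -1.0]]
wrist_force: [-2.7, -3.5, 2.7]
grip_width: 0.0002
grip_force: 1.9
```

Request:
move_arm --targets '[[[-0.002,-0.022,0,0.03]]]'

```text
clock: 6.05
tool_pos: [0.453, 0.1932, 0.09]
orientation: [[0.983, -0.186, 0.0], [-0.186, -0.983, 0.0], [-0.0, -0.0, -1.0]]
wrist_force: [-2.6, -3.7, 2.4]
grip_width: 0.0003
grip_force: 2.0
```

Request:
move_arm --targets '[[[-0.002,-0.022,0,0.035]]]'

```text
clock: 6.18
tool_pos: [0.4534, 0.1975, 0.09]
orientation: [[0.977, -0.213, -0.0], [-0.213, -0.977, 0.0], [-0.0, 0.0, -1.0]]
wrist_force: [-3.5, -3.3, 2.6]
grip_width: 0.0005
grip_force: 2.0
```

Request:
move_arm --targets '[[[-0.002,-0.022,0,0.035]]]'

```text
clock: 6.3
tool_pos: [0.4539, 0.2019, 0.09]
orientation: [[0.971, -0.24, -0.0], [-0.24, -0.971, 0.0], [-0.0, -0.0, -1.0]]
wrist_force: [-3.3, -2.3, 2.2]
grip_width: 0.0004
grip_force: 2.0
```

Request:
move_arm --targets '[[[-0.002,-0.022,0,0.035]]]'

```text
clock: 6.42
tool_pos: [0.4546, 0.2063, 0.09]
orientation: [[0.964, -0.266, -0.0], [-0.266, -0.964, 0.0], [-0.0, 0.0, -1.0]]
wrist_force: [-3.4, -2.3, 2.8]
grip_width: 0.0007
grip_force: 2.1
```

Request:
move_arm --targets '[[[-0.002,-0.022,0,0.035]]]'

```text
clock: 6.55
tool_pos: [0.4554, 0.2107, 0.09]
orientation: [[0.956, -0.293, -0.0], [-0.293, -0.956, 0.0], [-0.0, 0.0, -1.0]]
wrist_force: [-3.5, -2.8, 2.3]
grip_width: 0.0003
grip_force: 2.1
```

Request:
move_arm --targets '[[[-0.002,-0.022,0,0.035]]]'

```text
clock: 6.68
tool_pos: [0.4563, 0.215, 0.09]
orientation: [[0.948, -0.319, 0.0], [-0.319, -0.948, 0.0], [-0.0, -0.0, -1.0]]
wrist_force: [-3.0, -3.0, 2.5]
grip_width: 0.0004
grip_force: 2.1
```

Request:
move_arm --targets '[[[-0.002,-0.022,0,0.035]]]'

```text
clock: 6.8
tool_pos: [0.4573, 0.2192, 0.09]
orientation: [[0.939, -0.345, -0.0], [-0.345, -0.939, -0.0], [-0.0, 0.0, -1.0]]
wrist_force: [-4.9, -9.3, 2.9]
grip_width: 0.0005
grip_force: 4.6
```

Force has jumped to about 10 N, so the nut is seated. I'll take small steps to break over.

Request:
move_arm --targets '[[[-0.001,-0.012,0,0.018]]]'

```text
clock: 6.92
tool_pos: [0.4576, 0.2209, 0.0899]
orientation: [[0.934, -0.358, -0.001], [-0.358, -0.934, -0.001], [-0.0, 0.002, -1.0]]
wrist_force: [-4.4, -10.0, 3.6]
grip_width: 0.0006
grip_force: 4.8
```

Request:
move_arm --targets '[[[-0.001,-0.012,0,0.018]]]'

```text
clock: 7.05
tool_pos: [0.4582, 0.223, 0.0898]
orientation: [[0.929, -0.371, -0.001], [-0.371, -0.929, -0.001], [-0.0, 0.002, -1.0]]
wrist_force: [-3.2, -10.6, 3.3]
grip_width: 0.0006
grip_force: 4.9
```

Request:
move_arm --targets '[[[-0.001,-0.015,0,0.02]]]'

```text
clock: 7.18
tool_pos: [0.459, 0.2258, 0.0898]
orientation: [[0.923, -0.385, -0.001], [-0.385, -0.923, -0.001], [-0.001, 0.002, -1.0]]
wrist_force: [-5.2, -9.5, 5.2]
grip_width: 0.0003
grip_force: 5.0
```

Request:
move_arm --targets '[[[-0.001,-0.015,0,0.02]]]'

```text
clock: 7.3
tool_pos: [0.4599, 0.2287, 0.0898]
orientation: [[0.917, -0.4, -0.001], [-0.4, -0.917, -0.001], [-0.001, 0.002, -1.0]]
wrist_force: [-4.8, -9.7, 4.8]
grip_width: 0.0008
grip_force: 4.9
```

Run:
```python
from h import *
w=robot.snapshot("wrist"); o=robot.observe(); print(o["wrist_force"],o["tool_pos"])
cv2.imwrite("pics/e.png",w["frame"])
```

```text
[-4.97253636 -8.87468908  4.26436315] [0.46008931 0.22899954 0.08984504]
```

View pics/e.png

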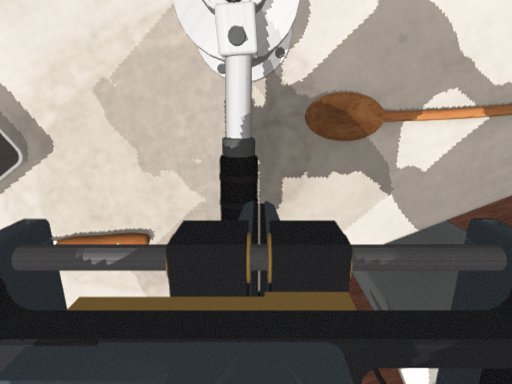

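The head sits slightly askew to the handle (box at 237,30), so the bend has just begun. A few more millimetres should show a clear force drop.

Request:
move_arm --targets '[[[-0.001,-0.02,0,0.03]]]'

```text
clock: 7.48
tool_pos: [0.4613, 0.2323, 0.0898]
orientation: [[0.907, -0.421, -0.001], [-0.421, -0.907, -0.001], [-0.001, 0.002, -1.0]]
wrist_force: [-5.6, -9.3, 5.0]
grip_width: -0.0
grip_force: 5.0
```

Request:
move_arm --targets '[[[-0.001,-0.02,0,0.03]]]'

```text
clock: 7.6
tool_pos: [0.4628, 0.2363, 0.0898]
orientation: [[0.897, -0.443, -0.001], [-0.443, -0.897, -0.001], [-0.001, 0.002, -1.0]]
wrist_force: [-5.4, -7.8, 4.2]
grip_width: 0.0002
grip_force: 4.7
```

Request:
move_arm --targets '[[[-0.001,-0.02,0,0.02]]]'

```text
clock: 7.72
tool_pos: [0.4645, 0.24, 0.0899]
orientation: [[0.89, -0.457, -0.001], [-0.457, -0.89, -0.001], [-0.0, 0.002, -1.0]]
wrist_force: [-3.9, -6.6, 4.2]
grip_width: 0.0005
grip_force: 4.4
```

Run:
```python
from h import *
w=robot.snapshot("wrist"); o=robot.observe(); print(o["wrist_force"],o["tool_pos"])
t=robot.snapshot("scene")
cv2.imwrite("pics/f.png",np.hstack([cv2.resize(w["frame"][:220,130:370],None,fx=1.6,fy=1.6),cv2.resize(t["frame"][180:350,230:400],(352,352))]))
```

```text
[-4.54409333 -6.36026524  4.12565451] [0.46478979 0.2404735  0.08990896]
```

View pics/f.png

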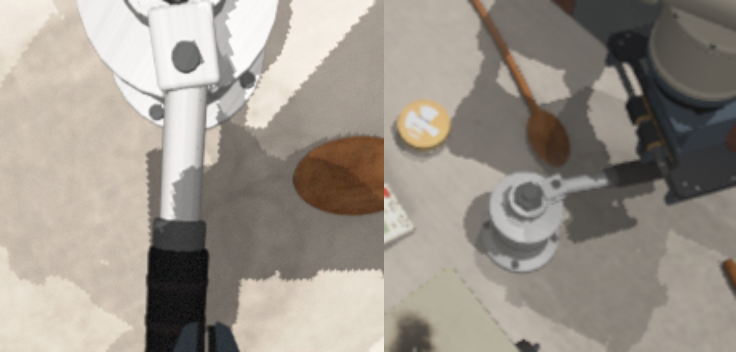

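The bend is clear (about 10° between head and handle) and the push fell from 11 N to 7.8 N, so it has clicked over. I stop here and back off.

Request:
move_arm --targets '[[[0,0.04,0,0],[0,0.08,0,0],[0,0.13,0,0],[0,0.2,0,0],[0,0.3,0,0],[0,0.3,0,0]]]'

```text
clock: 8.57
tool_pos: [0.4367, 0.1858, 0.09]
orientation: [[0.89, -0.457, -0.001], [-0.457, -0.89, -0.0], [-0.001, 0.0, -1.0]]
wrist_force: [-0.0, 0.4, 0.9]
grip_width: 0.0006
grip_force: 0.0
```

Request:
move_arm --targets '[[[0,0.1,-0.3,0],[0,0.2,-0.6,0],[0,0.3,-0.6,0],[0,0.5,-0.6,0],[0,0.5,-0.6,0],[0,0.5,-0.6,0]]]'

```text
clock: 9.32
tool_pos: [0.3923, 0.0981, 0.2098]
orientation: [[0.89, -0.456, 0.0], [-0.456, -0.89, 0.0], [-0.0, -0.0, -1.0]]
wrist_force: [-0.9, -0.2, -0.1]
grip_width: 0.0005
grip_force: 0.0
```

Run:
```python
from h import *
w=robot.snapshot("wrist"); t=robot.snapshot("top"); s=robot.snapshot("scene"); o=robot.observe(); print(o["clock"],o["wrist_force"],o["tool_pos"])
for n,p in(("w",w),("t",t),("s",s)): print(n,[(x["point"],x["p"],atz(p,x["point"],.115)) for x in robot.spot_point(p,"tall_grip")])
cv2.imwrite("pics/g.png",np.hstack([cv2.resize(w["frame"],(480,360)),cv2.resize(s["frame"][170:330,210:350],(315,360))]))
```

```text
9.475 [ 0.27740343  0.60812325 -0.42310383] [0.39242288 0.09850003 0.20978091]
w [([122.7, 185.6], 0.71, array([0.45453434, 0.23397665, 0.115     ]))]
t [([141.3, 208.8], 0.92, array([0.46424551, 0.24558981, 0.115     ]))]
s [([361.1, 248.0], 0.76, array([0.44905799, 0.23256658, 0.115     ]))]
```

View pics/g.png

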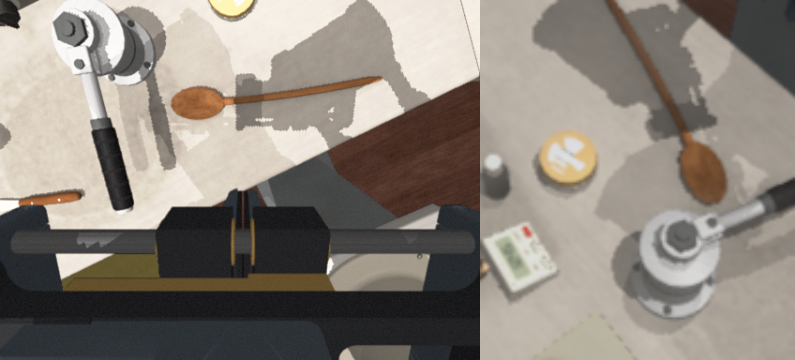

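The handle is straight again (nut 68,28, pivot 80,63 and grip end 122,210 in line), the tool is clear, and the low wrench was never touched.

```bash
python3 -c "
from station import robot
print(robot.close_job())"
```

```text
the job is handed in; nothing more can be done
None
```

The tall die is tightened and the job is handed in: the nut seated, the wrench clicked over and I stopped there; the handle sprang back straight with the arm clear, at about 9.5 s, and the low die's wrench was never touched.

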